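Clamp the instrument case into the drilling jig by hand

ROBOT

A 6-joint arm with a two-finger parallel gripper is mounted at the origin on the work surface. World frame = base frame: x ahead of the robot, y to its left, z up, the work surface at z = 0. Lengths are in mm, angles in degrees, forces in N, time in s.
With the tool pointing down it reaches from about 300 to 875 mm from the base axis. Payload 4.2 kg.
Tool frame: the origin (TCP) lies between the finger pads; the fingertips stand 19 mm ahead of it and the grasp point (between the pads) is the TCP (tips_ahead is the distance from the TCP to the fingertips, in mm); y points along the fingers, z is the direction in which the jaws open and shut, and the axes are right-handed (so a half turn about y gives the same grasp; the last joint's range is limited). The gripper opens to 85 mm and grips with 20 to 120 N. Pads are 22 mm wide; open, the fingers measure 114 mm over their backs; the gripper's body (76 mm by 85 mm) begins 54 mm behind the grasp point. The pads swing forward as they close: fully open they stand 13 mm farther back than shut.
Start: joints at [67.437, 18.312, 89.639, -0, 72.044, -1.146], TCP at [209.967, 535.307, 250.338] pointing down, gripper open.
Joint ranges: [-177.97, 177.97], [-48.28, 115.42], [12.27, 149.76], [-77.06, 257.06], [2.81, 150.46], [-146.56, 146.56]. Speed limits (degrees/s): [147.25, 147.25, 180, 180, 180, 180].

INTERFACE

Orientations are given as a 3x3 rotation matrix whose columns are the frame's x, y, z axes.
In Python, from cell import * gives the robot as it stands.
- The arm moves only by the tool servo_tool, never from a script. Its argument "commands" is a list of rows, each a list of 5 numbers: the finger opening in m, from 0 to 0.0854, then the shift along the world's x, y, z in m, then the turn about the world's z in rad. A call has 1 to 12 rows; each row shifts and turns the commanded pose from where the row before left it; what a row does not reach is not made up. A row lasts 1/10 s, in which the tool goes at most 50 mm and 8.59 degrees, less where a joint would pass 70% of its speed; a pose out of reach is approached as far as the arm can. A call is refused whole if a number of a shift passes 0.05 or a number of a turn 0.15, either way. A call with a gripper value outside its range is refused whole. The fingers move at their own pace and stop on an object; the grip force is fixed at half the most. Time passes only in rows, so rows that do not move let the fingers close. It gives the time, the measured TCP pose, the force and the opening at its end, in the units of the state.
- observe(): the state, without advancing time (a new reading comes with each control period).
- read_camera(name): name is "scene" or "top"; returns a dict with "color" (400x640x3 uint8, red, green, blue), "depth" (400x640 float32, mm along the optical axis (not along the pixel's ray), 0 where there is no reading), "mtx" (3x3 intrinsics, pixels), "R" (3x3) and "t" (3): a world point X has camera coordinates R X + t. Camera axes: x right, y down, z forward; pixel columns grow to the right and rows downward; lengths in mm; the calibration is good to about 2 mm. A picture is of the moment at which its call begins.
- finish_job(): hands the job in, once; it reports no verdict.
The state is a dict: "time_s": time; "joint_pos": joint angles; "qd": joint speeds; "joint_torque": joint torques, N m; "ee_pos": TCP position; "eef_rot": TCP orientation; "ft_force": force on the tool from outside, world axes, zero at the start; "moment": the same for the moment, N m; "gripper_width": finger opening in mm.
Only numpy, scipy, OpenCV 4.12 (cv2) and the standard library are available. Lean on these libraries where they do the work, as an engineer would, in place of code of your own. Each camera call takes 0.05 s, during which the arm holds its last target. There are 200 camera calls.

TASK

Fold the jig's fence fully upright, then set the blue sloped-front case flat on the grey bed with its upright back flush against the fence and its side touching the red stop block. Finish while holding it there for drilling: push firmly on the case so that it is pressed against the fence and down onto the bed at the same time, and do not let go or back off at the end. Leave the solder spool, the jar and the screwdriver where they are.

Things in the scene. Friction and masses are not known exactly. Their poses are not given: they have to be found in the camera images.
- bed: Bed of the drilling jig: a grey plate, 160 (x) x 200 (y) x 12 mm thick, fixed to the bench. Origin at the centre of its underside, on the bench; +x points away from the robot towards the fence, +y towards the stop block, z up. Its place and yaw (up to 0.25 rad) vary; fence and stop keep their places on it. The case seated in the corner has its centre at x = 10, y = 13 mm of the bed.
- corner (a point): The corner where the case belongs: on the bed's top face (12 mm above the bench), where the front plane of the upright fence meets the inner side of the stop block; x = 50, y = 45 mm in the bed's frame, same axes.
- stop (a point): Centre of the stop block, a red fixed block on the bed, 60 (x) x 30 (y) x 22 mm high (top 34 mm above the bench), same axes as the bed. Its inner side is at y = +45 mm of the bed and it reaches from x = -16 to +44 mm of the bed.
- fence (a joint): Angle (rad) of the fence: aluminium plate with a yellow top edge, 130 wide, 70 high, 12 mm thick, hinged along its bottom front edge. 0 = upright (a firm stop; it stays up by itself), growing as it leans down towards the robot over the bed. The stiff hinge stays at any angle; about 5 N folds it up, best pushed at its free edge along its arc (away and up: a merely level push may jam it).
- fence_hinge (a point): Middle of the fence's hinge line, on the bed's top face, at x = 50, y = -25 mm in the bed's frame.
- fence_edge (a point): Middle of the fence's free (yellow) edge on its front face, 70 mm from the hinge line; it swings towards the robot as the fence leans down.
- case_center (a point): Centre (28 mm above the underside) of the loose instrument case: blue plastic, black foot, 80 deep (x), 64 wide (y), 56 mm high, about 0.3 kg. x points from the sloped front to the upright back, z up. Back face at x = +40 mm, flat upright sides at y = +-32 mm, flat top from x = -17 to +40 mm. Can be gripped across its sides. Starts on the bench right of the jig, yaw up to 0.5 rad.
- case_face (a point): Centre of the case's sloped front face (aluminium panel), x = -28 mm, z = +8 mm from the case's centre, nearest the robot. 64 mm wide, 46 mm long, leaning back 30 degrees from upright, from 16 mm above the underside at x = -40 mm to the top at x = -17 mm: a push square to it goes back and down. Case on bed has a friction of about 0.6, so the push must go at least as much back as down.
- spool_mid (a point): Bystander: middle of a loose aluminium solder spool, 56 mm diameter, 38 mm high, standing on the bench to the right of the jig, beyond the case.
- jar_mid (a point): Bystander: middle of a loose jar with an orange cap, 56 mm diameter, 65 mm high, on the bench to the left of the jig.
- driver_grip (a point): Bystander: the handle of a loose screwdriver 170 mm long lying on the bench to the left of the jig.

How it is judged:
By the outcome, as a careful person would: the job done as asked, in the order asked, and still so for the second after the job is handed in, while the arm keeps its last pose, push and grip.
It also fails if it takes over 72 s, if anything falls off the work surface, if the arm or the gripper's body presses on something with over 40 N, if the wrist force passes 120 N, or if a joint passes its speed limit or range.

## Working session

There is one attempt and no reset: what is moved stays moved. The work goes in short steps, Python scripts to look and compute and a tool call to move; the robot and the scene stay as the last step left them, time stands still between calls to the robot, and variables do not carry over. Pictures are saved under pics/ and viewed, about 8 in all and at most 12, crops included, and the job is handed in when it is done.

Besides the shell and the picture viewer there is one more tool, called after "Request:" as name(argument=value, ...), one argument or row to a line, values as JSON. servo_tool: Moves the arm, as the interface text tells. Its arguments: {"type":"object","properties":{"commands":{"type":"array","items":{"type":"array","items":{"type":"number"}}}},"required":["commands"]}

```bash
ls; mkdir -p pics; python3 - <<'E'
from cell import *
import cv2,numpy as np
s=observe();print(s)
for n in("scene","top"):
    c=read_camera(n);np.savez(f"pics/{n}0.npz",**c);cv2.imwrite(f"pics/{n}0.png",c["color"][:,:,::-1]);print(n,c["mtx"].tolist(),c["R"].round(3).tolist(),c["t"])
a=cv2.imread("pics/scene0.png");b=cv2.imread("pics/top0.png")
E
```

```text
pics
{'time_s': 0.0, 'joint_pos': array([ 6.74375848e+01,  1.83527332e+01,  8.97091074e+01,  3.71238149e-04,
        7.20432802e+01, -1.14617131e+00]), 'qd': array([-0.02637113,  0.06215054, -0.02235342, -0.08234099, -0.00459044,
        0.02858775]), 'joint_torque': array([ 5.62873665e-04, -4.15527034e+01, -2.34151965e+01,  7.49925903e-05,
        8.51797988e-03, -7.34942262e-06]), 'ee_pos': array([209.7800983 , 534.87454149, 249.45297418]), 'eef_rot': array([[ 9.30951586e-01, -7.09648221e-04,  3.65141946e-01],
       [-3.65142633e-01, -1.69191312e-03,  9.30950050e-01],
       [-4.28585973e-05, -9.99998317e-01, -1.83421202e-03]]), 'ft_force': array([-0.13348052, -0.29009037,  0.44233943]), 'moment': array([ 0.00179121, -0.01152948, -0.00735123]), 'gripper_width': 85.73941407840864}
scene [[393.28067142076543, 0.0, 319.05178759079695], [0.0, 393.28067142076543, 196.86420436317727], [0.0, 0.0, 1.0]] [[0.483, 0.875, -0.004], [0.737, -0.409, -0.538], [-0.473, 0.257, -0.843]] [-292.91418538 -339.53061402 1141.05787512]
top [[384.3851132898624, 0.0, 314.5186588419513], [0.0, 384.3851132898624, 199.75718559039893], [0.0, 0.0, 1.0]] [[0.012, -0.999, -0.04], [-0.991, -0.006, -0.136], [0.136, 0.041, -0.99]] [ 58.36737581 522.29463056 896.92646372]
```

View pics/top0.png

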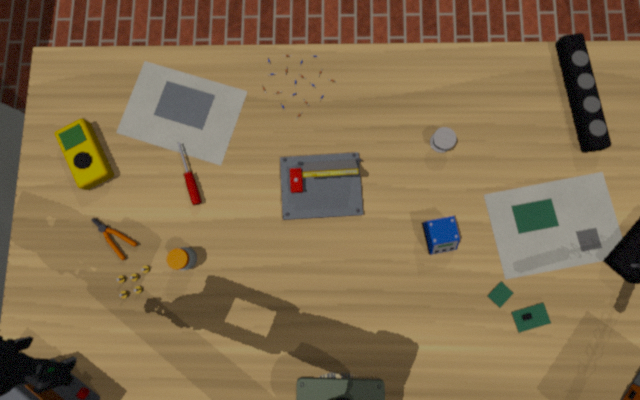

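View pics/scene0.png

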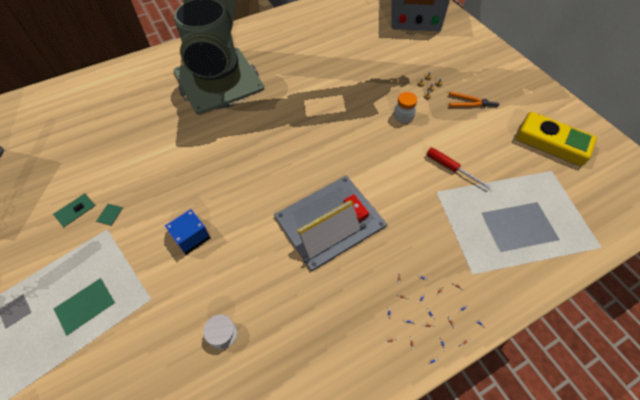

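Top view: bed at about (321,186), yellow edge at (330,173), red stop (296,180), case (441,234), spool (444,139), jar (181,258) and screwdriver (190,180). The scene view is from behind the fence and shows it leaning towards the robot. Next I'll measure.

```bash
cat > h.py <<'E'
import cv2,numpy as np
def pts(c,m):
    v,u=np.nonzero(m&(c["depth"]>0));d=c["depth"][v,u].astype(float)
    K=c["mtx"];P=np.c_[(u-K[0,2])/K[0,0]*d,(v-K[1,2])/K[1,1]*d,d]
    return (P-c["t"])@c["R"],np.c_[u,v]
def ray(c,uv,z):
    uv=np.atleast_2d(uv).astype(float);K=c["mtx"]
    d=np.c_[(uv[:,0]-K[0,2])/K[0,0],(uv[:,1]-K[1,2])/K[1,1],np.ones(len(uv))]@c["R"]
    o=-c["R"].T@c["t"];return o+d*((z-o[2])/d[:,2])[:,None]
def proj(c,X):
    q=np.atleast_2d(X)@c["R"].T+c["t"];q=q@c["mtx"].T;return q[:,:2]/q[:,2:]
def mask(c,lo,hi,box):
    hsv=cv2.cvtColor(c["color"],cv2.COLOR_RGB2HSV);m=cv2.inRange(hsv,lo,hi)>0
    b=np.zeros_like(m);x0,y0,x1,y1=box;b[y0:y1,x0:x1]=1;return m&b
def rect(P):
    r=cv2.minAreaRect(P[:,:2].astype(np.float32));return r,cv2.boxPoints(r).round(1).tolist()
E
python3 - <<'E'
from h import *
np.set_printoptions(suppress=True,precision=1)
T=np.load("pics/top0.npz");S=np.load("pics/scene0.npz")
B={"T":(T,(265,140,375,230),(410,200,480,265),(415,115,475,165)),"S":(S,(260,165,400,280),(150,195,225,265),(190,305,250,360))}
for k,(c,b,cb,sb) in B.items():
    c=dict(c)
    bed=mask(c,(0,0,0),(179,60,255),b)
    P,u=pts(c,bed);z=P[:,2];print(k,"z hist",np.histogram(z,bins=range(-10,100,5))[0])
    q=(z>7)&(z<18);print(" bed",q.sum(),rect(P[q]),P[q].mean(0))
    y=mask(c,(20,110,70),(35,255,255),b);P,u=pts(c,y);print(" yellow",len(P),P.mean(0),P[:,2].min(),P[:,2].max(),rect(P)); 
    r=mask(c,(0,150,60),(8,255,255),b)|mask(c,(172,150,60),(179,255,255),b);P,u=pts(c,r);q=P[:,2]>28;print(" red",P[q].mean(0),rect(P[q]))
    bl=mask(c,(105,120,30),(130,255,255),cb);P,u=pts(c,bl);print(" bluez",np.histogram(P[:,2],bins=range(0,75,5))[0]);q=P[:,2]>51;print(" case top",P[q].mean(0),rect(P[q]))
    D=c["depth"];m=np.zeros(D.shape,bool);m[sb[1]:sb[3],sb[0]:sb[2]]=1;P,u=pts(c,m);q=P[:,2]>30;print(" spool",P[q].mean(0),rect(P[q])[0])
    if k=="S":
        P,u=pts(c,bed|y)
        np.save("pics/fS.npy",P[P[:,2]>18])
a=cv2.resize(T["color"][140:260,270:470,::-1],None,fx=4,fy=4,interpolation=cv2.INTER_CUBIC);cv2.imwrite("pics/c1.png",a)
E
```

```text
T z hist [   0    4   10   98 2948  694   60   42   38   43   46   52   43   46
   44   50   13    5    0    0    0]
 bed 3716 (((562.3953857421875, 49.630496978759766), (159.5908966064453, 199.44659423828125), 3.908722162246704), [[476.0, 143.6999969482422], [489.6000061035156, -55.29999923706055], [648.7999877929688, -44.400001525878906], [635.2000122070312, 154.60000610351562]]) [548.8  49.1  13.5]
 yellow 455 [581.8  32.5  45.6] -2.426521956991599 82.31970745898624 (((567.6080932617188, 53.468833923339844), (230.25640869140625, 280.0095520019531), 0.22385859489440918), [[451.8999938964844, 193.0], [453.0, -87.0], [683.2999877929688, -86.0999984741211], [682.2000122070312, 193.89999389648438]])
 red [570.9 109.8  35.3] (((571.6495361328125, 110.30121612548828), (59.18165969848633, 29.743019104003906), 4.236639976501465), [[541.0, 122.9000015258789], [543.2000122070312, 93.30000305175781], [602.2999877929688, 97.69999694824219], [600.0999755859375, 127.30000305175781]])
 bluez [  0   0   4  12  17  16  18  19  15  14  68 552  49   0]
 case top [ 448.6 -235.9   57.4] (((448.22024536
[... 1063 characters left out ...]
1625976562, 108.98529052734375), (58.601470947265625, 32.7504997253418), 0.8847183585166931), [[545.0, 124.9000015258789], [545.5, 92.19999694824219], [604.0999755859375, 93.0999984741211], [603.5999755859375, 125.80000305175781]])
 bluez [  5   0  13  33  35  35  39  36  43  38 232 463   0   0]
 case top [ 454.5 -235.4   55.5] (((452.6719665527344, -235.3887481689453), (57.440338134765625, 61.57501220703125), 11.170429229736328), [[418.5, -210.6999969482422], [430.5, -271.20001220703125], [486.79998779296875, -260.0], [474.8999938964844, -199.60000610351562]])
 spool [ 679.  -251.2   37.7] ((678.280029296875, -250.95675659179688), (54.564788818359375, 54.15428161621094), 6.5067925453186035)
```

View pics/c1.png

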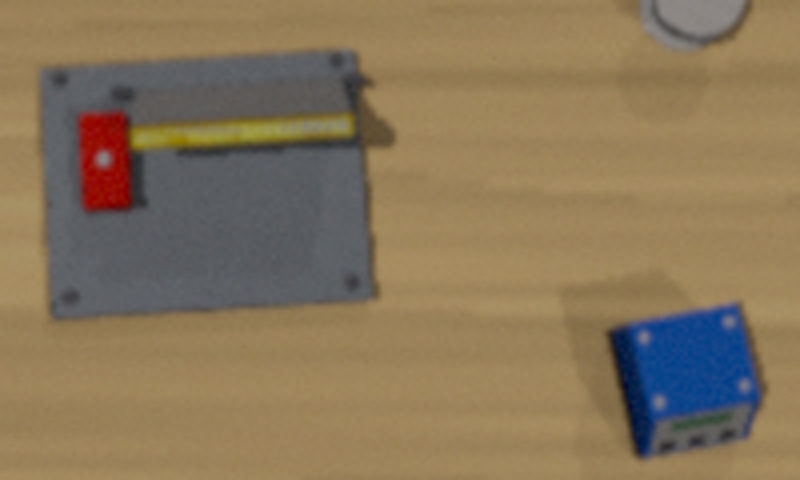

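Request:
servo_tool(
  commands=[
    [0, 0.024, -0.037, 0, 0.037],
    [0, 0.024, -0.037, 0, 0.037],
    [0, 0.024, -0.037, 0, 0.037],
    [0, 0.024, -0.037, 0, 0.037],
    [0, 0.024, -0.037, 0, 0.037],
    [0, 0.024, -0.037, 0, 0.037],
    [0, 0.024, -0.037, 0, 0.037],
    [0, 0.024, -0.037, 0, 0.037],
    [0, 0.024, -0.037, 0, 0.037],
    [0, 0.024, -0.037, 0, 0.037],
    [0, 0.024, -0.037, 0, 0.037],
    [0, 0.024, -0.037, 0, 0.037],
  ],
)

```text
time_s: 1.3
ee_pos: [498.4, 89.6, 250.1]
eef_rot: [[0.997, -0.001, -0.071], [0.071, 0.0, 0.997], [-0.001, -1.0, 0.0]]
ft_force: [0.4, -0.0, 0.1]
gripper_width: 0.4
```

```bash
python3 - <<'E'
from h import *
np.set_printoptions(suppress=True,precision=3)
P=np.load("pics/fS.npy");a=np.radians(3.8);R=np.array([[np.cos(a),-np.sin(a)],[np.sin(a),np.cos(a)]])
L=(P[:,:2]-[563,50.4])@R;z=P[:,2]
q=(L[:,1]<30)&(L[:,1]>-80)&(L[:,0]>0)&(L[:,0]<80)
for lo in range(18,85,6):
    k=q&(z>=lo)&(z<lo+6)
    if k.sum():print(lo,k.sum(),np.median(L[k,0]).round(1),np.median(z[k]).round(1))
k=q&(z>20)&(z<66);p=np.polyfit(z[k],L[k,0],1);print(p,np.degrees(np.arctan(-p[0])))
E
```

```text
18 108 58.0 21.6
24 135 54.6 26.8
30 134 50.8 32.9
36 138 47.0 38.8
42 150 43.1 44.9
48 148 39.1 51.3
54 143 35.2 56.9
60 153 31.2 63.0
66 130 27.8 68.8
72 148 23.1 75.4
78 7 23.2 78.8
[-0.647 72.153] 32.92149541778778
```

Request:
servo_tool(
  commands=[
    [0, 0.0205, -0.033, 0, 0],
    [0, 0.0205, -0.033, 0, 0],
    [0, 0, 0, -0.043, 0],
    [0, 0, 0, -0.043, 0],
    [0, 0, 0, -0.043, 0],
    [0, 0, 0, -0.042, 0],
    [0, 0.01, 0.0007, 0, 0],
    [0, 0.01, 0.0007, 0, 0],
    [0, 0, 0, 0, 0],
  ],
)

```text
time_s: 2.2
ee_pos: [563.0, 26.9, 81.8]
eef_rot: [[0.998, 0.007, -0.07], [0.07, 0.0, 0.998], [0.007, -1.0, -0.0]]
ft_force: [-0.7, 0.4, 0.3]
gripper_width: 0.1
```

Request:
servo_tool(
  commands=[
    [0, 0.005, 0.0003, 0.001, 0],
    [0, 0.005, 0.0003, 0.002, 0],
    [0, 0.005, 0.0003, 0.003, 0],
    [0, 0.005, 0.0003, 0.002, 0],
    [0, 0.005, 0.0003, 0.002, 0],
    [0, 0.005, 0.0003, 0.001, 0],
    [0, 0.005, 0.0003, 0.001, 0],
    [0, 0.004, 0.0003, 0, 0],
    [0, 0, 0, 0, 0],
  ],
)

```text
time_s: 3.1
ee_pos: [599.2, 29.1, 91.2]
eef_rot: [[0.998, 0.002, -0.07], [0.07, 0.0, 0.998], [0.002, -1.0, 0.0]]
ft_force: [-0.3, 0.0, -0.4]
gripper_width: 0.0
```

Request:
servo_tool(
  commands=[
    [0, 0.002, 0.0001, 0, 0],
    [0, 0.002, 0.0001, 0, 0],
    [0, 0.002, 0.0001, 0, 0],
    [0, 0, 0, 0, 0],
  ],
)

```text
time_s: 3.5
ee_pos: [603.3, 29.4, 91.1]
eef_rot: [[0.998, -0.002, -0.07], [0.07, 0.0, 0.998], [-0.002, -1.0, 0.0]]
ft_force: [-2.8, -0.5, 1.5]
gripper_width: -0.1
```

```bash
python3 - <<'E'
from cell import *
from h import *
c=read_camera("scene");print(observe()["ee_pos"],observe()["ft_force"])
a=cv2.resize(c["color"][120:320,220:440,::-1],None,fx=2.7,fy=2.7);cv2.imwrite("pics/f1.png",a)
P,u=pts(c,mask(c,(0,0,0),(35,255,255),(260,165,400,280)))
a=np.radians(3.8);R=np.array([[np.cos(a),-np.sin(a)],[np.sin(a),np.cos(a)]])
L=(P[:,:2]-[563,50.4])@R;z=P[:,2]
q=(L[:,1]<30)&(L[:,1]>-80)&(L[:,0]>20)&(L[:,0]<80)&(z>20)&(z<75)
p=np.polyfit(z[q],L[q,0],1);print(p,np.degrees(np.arctan(-p[0])),z[q].max())
E
```

```text
[603.30466774  29.40682077  91.11964796] [-3.19748714  0.59542678  1.83075706]
[-1.13412784e-04  6.20489767e+01] 0.006498073835349997 74.91184218983639
```

View pics/f1.png

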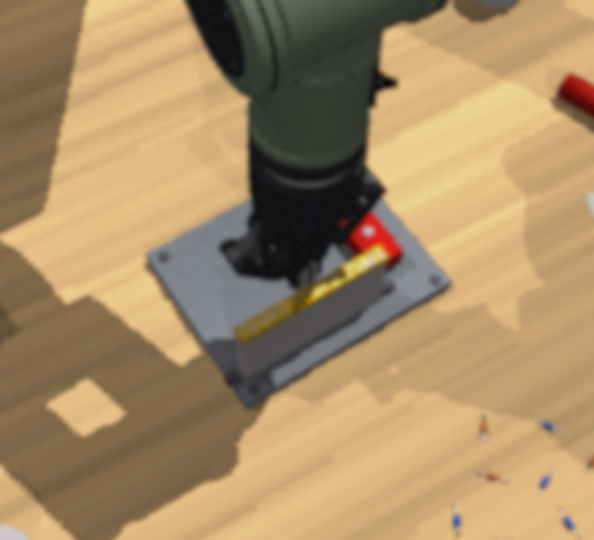

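Fence measures upright (0.0°). The picture shows the yellow edge at (310,290) with the fingers in front of it. I'll press it firmly once more, then go to the case.

Request:
servo_tool(
  commands=[
    [0, 0.002, 0.0001, 0, 0],
    [0, 0.002, 0.0001, 0, 0],
    [0, 0, 0, 0, 0],
    [0, 0, 0, 0, 0],
  ],
)

```text
time_s: 3.95
ee_pos: [603.6, 29.4, 91.1]
eef_rot: [[0.997, -0.01, -0.07], [0.07, -0.0, 0.998], [-0.01, -1.0, 0.0]]
ft_force: [-12.7, -1.8, 8.5]
gripper_width: 0.4
```

Request:
servo_tool(
  commands=[
    [0, -0.02, -0.001, 0, 0],
    [0, -0.025, -0.002, 0, 0],
    [0, 0, 0, 0.04, 0],
    [0, 0, 0, 0.04, 0],
    [0.0854, 0, 0, 0.03, 0],
    [0.0854, -0.017, -0.0375, 0, 0.017],
    [0.0854, -0.017, -0.0375, 0, 0.017],
    [0.0854, -0.017, -0.0375, 0, 0.017],
    [0.0854, -0.017, -0.0375, 0, 0.017],
    [0.0854, -0.017, -0.0375, 0, 0.017],
    [0.0854, -0.017, -0.0375, 0, 0.017],
    [0.0854, -0.012, -0.0375, 0, 0.017],
  ],
)

```text
time_s: 5.15
ee_pos: [448.7, -237.7, 201.8]
eef_rot: [[0.982, 0.003, -0.189], [0.189, -0.001, 0.982], [0.002, -1.0, -0.002]]
ft_force: [1.0, -0.5, -0.6]
gripper_width: 85.2
```

Request:
servo_tool(
  commands=[
    [0.0854, 0, 0, 0, 0],
    [0.0854, 0, 0, 0, 0],
    [0.0854, 0, 0, 0, 0],
  ],
)

```text
time_s: 5.45
ee_pos: [449.6, -235.4, 201.4]
eef_rot: [[0.982, 0.001, -0.189], [0.189, 0.0, 0.982], [0.001, -1.0, -0.0]]
ft_force: [-0.2, 0.5, -0.6]
gripper_width: 85.7
```

```bash
python3 - <<'E'
from cell import *
from h import *
c=read_camera("scene");print(observe()["ee_pos"])
P,u=pts(c,mask(c,(0,0,0),(35,255,255),(260,165,400,280)))
a=np.radians(3.8);R=np.array([[np.cos(a),-np.sin(a)],[np.sin(a),np.cos(a)]])
L=(P[:,:2]-[563,50.4])@R;z=P[:,2]
q=(L[:,1]<30)&(L[:,1]>-80)&(L[:,0]>20)&(L[:,0]<80)&(z>20)&(z<75)
p=np.polyfit(z[q],L[q,0],1);print("fence deg",np.degrees(np.arctan(-p[0])),p)
P,u=pts(c,mask(c,(105,120,30),(130,255,255),(150,195,225,265)));q=P[:,2]>51;print(q.sum(),P[q].mean(0),rect(P[q]))
E
```

```text
[ 449.57892898 -235.04124345  201.36237313]
fence deg 0.12615265633585368 [-2.20178277e-03  6.21122468e+01]
681 [ 454.42264921 -235.22796534   55.65737711] (((453.3233337402344, -235.40052795410156), (56.68812561035156, 61.70309066772461), 11.79987621307373), [[419.29998779296875, -211.0], [431.8999938964844, -271.3999938964844], [487.3999938964844, -259.79998779296875], [474.79998779296875, -199.39999389648438]])
```

Request:
servo_tool(
  commands=[
    [0.0854, -0.0045, -0.002, -0.039, 0],
    [0.0854, 0, 0, -0.04, 0],
    [0.0854, 0, 0, -0.04, 0],
    [0.0854, 0, 0, -0.02, 0],
    [0.0854, 0, 0, -0.018, 0],
    [0.0854, 0, 0, 0, 0],
    [0.0854, 0, 0, 0, 0],
  ],
)

```text
time_s: 6.2
ee_pos: [445.2, -237.3, 44.6]
eef_rot: [[0.982, 0.0, -0.19], [0.19, -0.0, 0.982], [0.0, -1.0, -0.0]]
ft_force: [0.3, -1.0, 0.4]
gripper_width: 85.5
```

Request:
servo_tool(
  commands=[
    [0.05, 0, 0, 0, 0],
    [0.05, 0, 0, 0, 0],
    [0.05, 0, 0, 0, 0],
    [0.05, 0, 0, 0, 0],
    [0.05, 0, 0, 0, 0],
    [0.05, 0, 0, 0, 0],
    [0.05, 0, 0, 0, 0],
    [0.05, 0, 0, 0, 0],
  ],
)

```text
time_s: 7.0
ee_pos: [445.5, -238.2, 45.9]
eef_rot: [[0.982, 0.003, -0.188], [0.188, -0.001, 0.982], [0.003, -1.0, -0.002]]
ft_force: [0.9, 0.8, 6.8]
gripper_width: 63.1
```

Request:
servo_tool(
  commands=[
    [0.05, 0, 0, 0.015, 0],
    [0.05, 0, 0, 0.03, 0],
    [0.05, 0, 0, 0.03, 0],
    [0.05, 0, 0, 0.02, 0],
    [0.05, 0.0147, 0.0367, 0, -0.0152],
    [0.05, 0.0147, 0.0367, 0, -0.0152],
    [0.05, 0.0147, 0.0367, 0, -0.0152],
    [0.05, 0.0147, 0.0367, 0, -0.0152],
    [0.05, 0.0147, 0.0367, 0, -0.0152],
    [0.05, 0.0147, 0.0367, 0, -0.0152],
    [0.05, 0.0147, 0.0367, 0, -0.0152],
    [0.05, 0.0147, 0.0367, 0, -0.0152],
  ],
)

```text
time_s: 8.2
ee_pos: [562.1, 57.2, 139.3]
eef_rot: [[0.998, -0.0, -0.067], [0.067, -0.0, 0.998], [-0.0, -1.0, -0.0]]
ft_force: [0.6, 0.3, -2.4]
gripper_width: 63.2
```

Request:
servo_tool(
  commands=[
    [0.05, 0, 0, 0, 0],
    [0.05, 0, 0, 0, 0],
    [0.05, 0, 0, 0, 0],
  ],
)

```text
time_s: 8.5
ee_pos: [561.3, 54.9, 139.1]
eef_rot: [[0.998, -0.001, -0.067], [0.067, -0.0, 0.998], [-0.001, -1.0, -0.0]]
ft_force: [-1.1, -0.7, -1.6]
gripper_width: 63.1
```

```bash
python3 - <<'E'
from cell import *
from h import *
s=observe();print(s["ee_pos"],s["ft_force"],s["moment"])
c=read_camera("top");t=read_camera("scene");
a=cv2.resize(c["color"][130:250,240:400,::-1],None,fx=2.5,fy=2.5);b=cv2.resize(t["color"][120:300,250:410,::-1],None,fx=2.5,fy=2.5)
b=b[:300*1+150];a=cv2.copyMakeBorder(a,0,b.shape[0]-a.shape[0],0,0,0);cv2.imwrite("pics/g1.png",np.hstack([a,b]))
E
```

```text
[561.29349509  54.92483475 139.13470434] [-1.14127127 -0.69673503 -1.63342961] [-0.03099752 -0.01666217 -0.0086679 ]
```

View pics/g1.png

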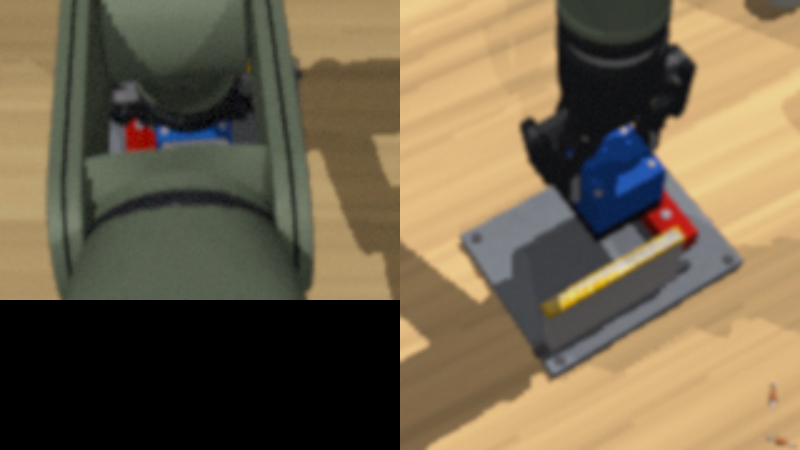

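The case is held level (case at about (620,185), stop at (670,215) in the view). Lowering.

Request:
servo_tool(
  commands=[
    [0.05, 0, 0, -0.025, 0],
    [0.05, 0, 0, -0.03, 0],
    [0.05, 0, 0, -0.015, 0],
    [0.05, 0, 0, -0.004, 0],
    [0.05, 0, 0, -0.002, 0],
    [0.05, 0, 0, -0.002, 0],
    [0.05, 0, 0, 0, 0],
    [0.05, 0, 0, 0, 0],
  ],
)

```text
time_s: 9.4
ee_pos: [562.5, 55.7, 62.1]
eef_rot: [[0.998, 0.002, -0.068], [0.068, 0.0, 0.998], [0.002, -1.0, 0.0]]
ft_force: [0.1, -0.1, -2.7]
gripper_width: 62.9
```

Request:
servo_tool(
  commands=[
    [0.05, 0, 0, -0.002, 0],
    [0.05, 0, 0, -0.001, 0],
    [0.05, 0, 0, -0.001, 0],
    [0.05, 0, 0, 0, 0],
  ],
)

```text
time_s: 9.8
ee_pos: [562.1, 55.8, 57.9]
eef_rot: [[0.998, 0.0, -0.068], [0.068, 0.0, 0.998], [0.0, -1.0, 0.0]]
ft_force: [-1.8, -0.3, 3.8]
gripper_width: 62.7
```

Request:
servo_tool(
  commands=[
    [0.05, -0.0001, 0.002, 0, 0],
    [0.05, -0.0001, 0.002, 0, 0],
    [0.05, -0.0001, 0.002, 0, 0],
    [0.05, -0.0001, 0.001, 0, 0],
    [0.05, 0, 0, 0, 0],
  ],
)

```text
time_s: 10.3
ee_pos: [562.5, 62.5, 57.9]
eef_rot: [[0.998, 0.002, -0.068], [0.068, -0.001, 0.998], [0.002, -1.0, -0.001]]
ft_force: [-0.1, -3.6, 5.4]
gripper_width: 63.1
```

Request:
servo_tool(
  commands=[
    [0.05, 0, 0.001, 0, 0],
    [0.05, 0, 0.001, 0, 0],
    [0.05, 0, 0, 0, 0],
  ],
)

```text
time_s: 10.6
ee_pos: [562.4, 63.2, 57.9]
eef_rot: [[0.998, 0.002, -0.068], [0.068, -0.002, 0.998], [0.002, -1.0, -0.003]]
ft_force: [0.4, -10.3, 5.8]
gripper_width: 62.8
```

Request:
servo_tool(
  commands=[
    [0.05, 0.003, 0.0002, 0, 0],
    [0.05, 0.003, 0.0002, 0, 0],
    [0.05, 0.003, 0.0002, 0, 0],
    [0.05, 0.002, 0.0001, 0, 0],
    [0.05, 0.002, 0.0001, 0, 0],
    [0.05, 0, 0, 0, 0],
  ],
)

```text
time_s: 11.2
ee_pos: [563.8, 63.3, 58.6]
eef_rot: [[0.997, -0.025, -0.068], [0.068, -0.004, 0.998], [-0.025, -1.0, -0.003]]
ft_force: [-26.6, -11.4, 33.9]
gripper_width: 62.8
```

Request:
servo_tool(
  commands=[
    [0.05, 0.001, 0.0001, 0, 0],
    [0.05, 0.001, 0.0001, 0, 0],
    [0.05, 0, 0, 0, 0],
  ],
)

```text
time_s: 11.5
ee_pos: [564.1, 63.3, 58.7]
eef_rot: [[0.997, -0.028, -0.068], [0.068, -0.005, 0.998], [-0.029, -1.0, -0.003]]
ft_force: [-29.9, -11.6, 37.5]
gripper_width: 63.3
```

```bash
python3 - <<'E'
from cell import *
from h import *
s=observe();print(s["ee_pos"],s["ft_force"],s["moment"])
t=read_camera("scene")
b=cv2.resize(t["color"][150:270,270:390,::-1],None,fx=5,fy=5,interpolation=cv2.INTER_CUBIC);cv2.imwrite("pics/g2.png",b)
a=np.radians(3.8);R=np.array([[np.cos(a),-np.sin(a)],[np.sin(a),np.cos(a)]])
P,u=pts(t,mask(t,(105,120,30),(130,255,255),(270,150,390,270)));L=(P[:,:2]-[563,50.4])@R
for lo in range(12,76,8):
    k=(P[:,2]>=lo)&(P[:,2]<lo+8)
    if k.any(): print(lo,k.sum(),np.percentile(L[k,0],[5,50,95]).round(1),np.percentile(L[k,1],[2,98]).round(1))
E
```

```text
[564.08067906  63.32293171  58.71989698] [-29.91123952 -11.6388899   37.5335405 ] [-1.87607191  5.0798716  -0.06515194]
12 1 [7.7 7.7 7.7] [-17. -17.]
20 6 [ 5.1 11.7 19.1] [-18.  -16.9]
28 11 [ 8.3 16.2 23.5] [-17.8 -16.7]
36 8 [12.8 21.8 27.8] [-18.1 -16.9]
44 11 [13.6 23.5 31. ] [-18.1 -16.7]
52 14 [15.4 28.7 36.1] [-18.   36.9]
60 223 [ 1.  24.9 36.9] [-17.4  43.8]
68 293 [-4.6 13.5 33.8] [-15.8  45.1]
```

View pics/g2.png

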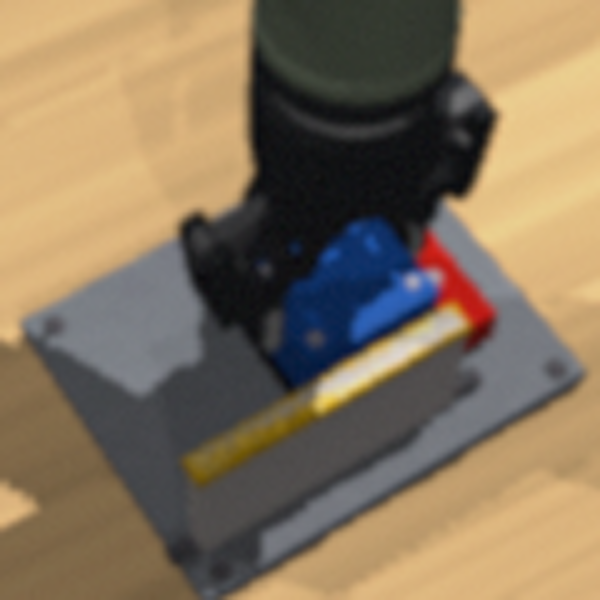

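The back is about 13 mm short of the fence. The arm's compliance turns the sideways push into a down push, so the case jams by friction. I'll unload it by lifting slightly.

Request:
servo_tool(
  commands=[
    [0.05, -0.006, -0.001, 0.001, 0],
    [0.05, -0.006, -0.001, 0.002, 0],
    [0.05, 0, 0, 0.001, 0],
    [0.05, 0, 0, 0, 0],
    [0.05, 0, 0, 0, 0],
  ],
)

```text
time_s: 12.05
ee_pos: [563.1, 63.2, 60.4]
eef_rot: [[0.998, -0.005, -0.068], [0.068, -0.001, 0.998], [-0.005, -1.0, -0.001]]
ft_force: [-2.7, -5.5, -1.3]
gripper_width: 63.2
```

Request:
servo_tool(
  commands=[
    [0.05, 0, -0.001, 0.001, 0],
    [0.05, 0.002, 0, 0, 0],
    [0.05, 0.002, 0.0001, 0, 0],
    [0.05, 0.002, 0.0002, 0, 0],
    [0.05, 0.002, 0.0002, 0, 0],
    [0.05, 0, 0, 0, 0],
  ],
)

```text
time_s: 12.65
ee_pos: [573.3, 63.5, 62.4]
eef_rot: [[0.998, 0.001, -0.068], [0.068, 0.0, 0.998], [0.001, -1.0, 0.0]]
ft_force: [-0.2, -0.9, -1.7]
gripper_width: 62.9
```

Request:
servo_tool(
  commands=[
    [0.05, 0.0015, 0.0001, 0, 0],
    [0.05, 0.0015, 0.0001, 0, 0],
    [0.05, 0.001, 0.0001, 0, 0],
    [0.05, 0, 0, 0, 0],
    [0.05, 0, 0, 0, 0],
  ],
)

```text
time_s: 13.15
ee_pos: [576.6, 63.5, 62.3]
eef_rot: [[0.998, -0.0, -0.068], [0.068, 0.0, 0.998], [-0.0, -1.0, 0.0]]
ft_force: [-0.4, -0.0, -2.6]
gripper_width: 62.9
```

Request:
servo_tool(
  commands=[
    [0.05, 0.001, 0.0001, 0, 0],
    [0.05, 0.001, 0.0001, 0, 0],
    [0.05, 0, 0, 0, 0],
    [0.05, 0, 0, 0, 0],
  ],
)

```text
time_s: 13.55
ee_pos: [577.5, 63.6, 62.2]
eef_rot: [[0.998, -0.003, -0.067], [0.067, -0.0, 0.998], [-0.003, -1.0, 0.0]]
ft_force: [-4.3, -0.2, 0.1]
gripper_width: 63.2
```

Request:
servo_tool(
  commands=[
    [0.05, -0.001, 0, -0.001, 0],
    [0.05, 0, 0, -0.002, 0],
    [0.05, 0, 0, -0.001, 0],
    [0.05, 0, 0, -0.001, 0],
    [0.05, 0, 0, 0, 0],
    [0.05, 0, 0, 0, 0],
  ],
)

```text
time_s: 14.15
ee_pos: [577.4, 63.7, 57.9]
eef_rot: [[0.998, -0.0, -0.068], [0.068, 0.0, 0.998], [-0.0, -1.0, 0.0]]
ft_force: [-5.4, -0.1, 4.6]
gripper_width: 62.6
```

Request:
servo_tool(
  commands=[
    [0.05, 0, 0.001, 0, 0],
    [0.05, 0, 0.0005, 0, 0],
    [0.05, 0, 0, 0, 0],
  ],
)

```text
time_s: 14.45
ee_pos: [577.5, 63.8, 58.0]
eef_rot: [[0.998, -0.0, -0.068], [0.068, -0.002, 0.998], [-0.001, -1.0, -0.002]]
ft_force: [-5.1, -6.4, 5.1]
gripper_width: 63.0
```

Request:
servo_tool(
  commands=[
    [0.0854, 0, 0, 0, 0],
    [0.0854, 0, 0, 0, 0],
    [0.0854, 0, 0, 0, 0],
    [0.0854, 0, 0, 0, 0],
    [0.0854, 0, 0, 0.005, 0],
    [0.0854, 0, 0, 0.015, 0],
    [0.0854, 0, 0, 0.03, 0],
    [0.0854, 0, 0, 0.03, 0],
    [0.0, -0.03, -0.002, 0, 0],
    [0.0, -0.04, -0.003, 0, 0],
    [0, 0, 0, 0, 0],
    [0, 0, 0, 0, 0],
  ],
)

```text
time_s: 15.65
ee_pos: [507.5, 60.3, 138.0]
eef_rot: [[0.998, 0.002, -0.068], [0.068, 0.0, 0.998], [0.002, -1.0, 0.0]]
ft_force: [0.8, 1.4, -0.3]
gripper_width: 28.4
```

```bash
python3 - <<'E'
from cell import *
from h import *
s=observe();print(s["ee_pos"],s["gripper_width"])
t=read_camera("scene")
b=cv2.resize(t["color"][150:270,270:390,::-1],None,fx=5,fy=5,interpolation=cv2.INTER_CUBIC);cv2.imwrite("pics/g3.png",b)
a=np.radians(3.8);R=np.array([[np.cos(a),-np.sin(a)],[np.sin(a),np.cos(a)]])
P,u=pts(t,mask(t,(105,120,30),(130,255,255),(270,150,390,270)));L=(P[:,:2]-[563,50.4])@R
k=(P[:,2]>62)&(L[:,0]<60);r=cv2.minAreaRect(L[k].astype(np.float32));print(r,cv2.boxPoints(r).round(1).tolist(),P[k,2].mean())
P,u=pts(t,mask(t,(0,0,0),(35,255,255),(260,165,400,280)));L=(P[:,:2]-[563,50.4])@R;z=P[:,2]
q=(L[:,1]<30)&(L[:,1]>-80)&(L[:,0]>55)&(L[:,0]<80)&(z>20)&(z<72)
p=np.polyfit(z[q],L[q,0],1);print("fence deg",np.degrees(np.arctan(-p[0])),p)
E
```

```text
[507.50338411  60.26145307 138.01602048] 28.44064913711173
((17.267711639404297, 12.55179214477539), (62.41057205200195, 50.17620086669922), 89.37313842773438) [[-8.199999809265137, -18.399999618530273], [42.0, -18.899999618530273], [42.70000076293945, 43.5], [-7.5, 44.0]] 67.94317710159483
fence deg 0.15465015491183864 [-2.69916095e-03  6.21675296e+01]
```

View pics/g3.png

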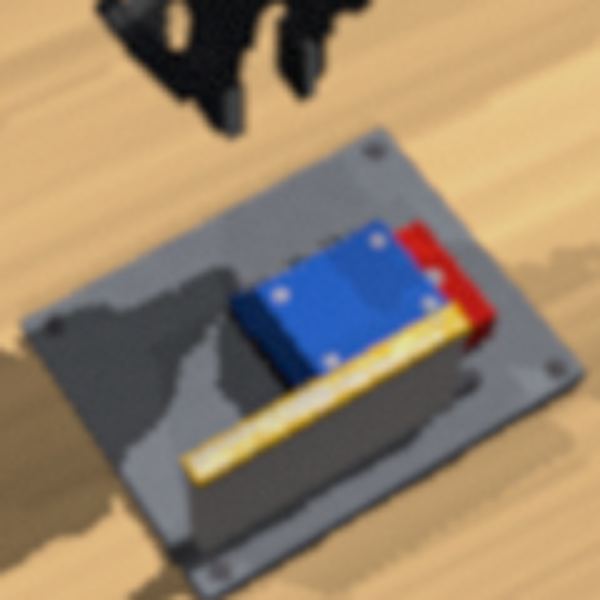

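Case sits level in the corner: blue top at (350,300), red stop touching at (440,280), fence up. Now descend in front of the sloped face with closed fingers.

Request:
servo_tool(
  commands=[
    [0, 0, 0, -0.03, 0],
    [0, 0, 0, -0.03, 0],
    [0, 0, 0, -0.011, 0],
    [0, 0.007, 0.0005, 0, 0],
    [0, 0.007, 0.0005, 0, 0],
    [0, 0, 0, 0, 0],
    [0, 0, 0, 0, 0],
  ],
)

```text
time_s: 16.4
ee_pos: [522.8, 61.3, 67.4]
eef_rot: [[0.998, 0.002, -0.068], [0.068, 0.0, 0.998], [0.002, -1.0, 0.0]]
ft_force: [-1.1, -0.6, 0.9]
gripper_width: -0.1
```

Request:
servo_tool(
  commands=[
    [0, 0.002, 0.0001, 0, 0],
    [0, 0.002, 0.0001, 0, 0],
    [0, 0.002, 0.0001, 0, 0],
    [0, 0, 0, 0, 0],
  ],
)

```text
time_s: 16.8
ee_pos: [528.0, 61.5, 66.5]
eef_rot: [[0.998, 0.001, -0.068], [0.068, 0.0, 0.998], [0.001, -1.0, 0.0]]
ft_force: [-0.4, -0.1, -0.3]
gripper_width: 0.5
```

Request:
servo_tool(
  commands=[
    [0, 0.002, 0.0001, 0, 0],
    [0, 0.002, 0.0001, 0, 0],
    [0, 0.001, 0.0001, 0, 0],
    [0, 0.001, 0.0001, 0, 0],
    [0, 0, 0, 0, 0],
  ],
)

```text
time_s: 17.3
ee_pos: [533.4, 61.9, 66.2]
eef_rot: [[0.998, -0.001, -0.068], [0.068, -0.0, 0.998], [-0.001, -1.0, 0.0]]
ft_force: [-0.9, -0.4, 0.4]
gripper_width: -0.2
```

Request:
servo_tool(
  commands=[
    [0, 0.001, 0.0002, -0.0005, 0],
    [0, 0.001, 0.0002, -0.0005, 0],
    [0, 0.001, 0.0002, -0.0005, 0],
    [0, 0, 0, 0, 0],
  ],
)

```text
time_s: 17.7
ee_pos: [533.8, 62.0, 65.9]
eef_rot: [[0.998, -0.006, -0.068], [0.068, -0.001, 0.998], [-0.006, -1.0, -0.001]]
ft_force: [-10.5, -2.2, 15.0]
gripper_width: 0.1
```

Request:
servo_tool(
  commands=[
    [0, 0.001, 0.0002, 0.0005, 0],
    [0, 0.001, 0.0002, 0.0005, 0],
    [0, 0.001, 0.0002, 0.0005, 0],
    [0, 0, 0, 0, 0],
  ],
)

```text
time_s: 18.1
ee_pos: [534.4, 62.2, 66.1]
eef_rot: [[0.998, -0.012, -0.068], [0.068, -0.002, 0.998], [-0.012, -1.0, -0.001]]
ft_force: [-11.8, -1.4, 10.0]
gripper_width: -0.2
```

Request:
servo_tool(
  commands=[
    [0, 0.0015, 0.0002, 0.0003, 0],
    [0, 0.0015, 0.0002, 0.0003, 0],
    [0, 0.0015, 0.0002, 0.0003, 0],
    [0, 0, 0, 0, 0],
  ],
)

```text
time_s: 18.5
ee_pos: [534.8, 62.3, 66.1]
eef_rot: [[0.997, -0.022, -0.068], [0.068, -0.003, 0.998], [-0.022, -1.0, -0.002]]
ft_force: [-19.8, -4.3, 14.5]
gripper_width: -0.2
```

Request:
servo_tool(
  commands=[
    [0, 0.0015, 0.0001, 0.0001, 0],
    [0, 0.0015, 0.0001, 0.0001, 0],
    [0, 0.0015, 0.0001, 0.0001, 0],
    [0, 0.001, 0.0001, 0.0001, 0],
    [0, 0, 0, 0, 0],
  ],
)

```text
time_s: 19.0
ee_pos: [535.1, 62.3, 66.1]
eef_rot: [[0.997, -0.033, -0.068], [0.068, -0.004, 0.998], [-0.034, -0.999, -0.002]]
ft_force: [-28.7, -4.1, 22.1]
gripper_width: -0.1
```

Request:
servo_tool(
  commands=[
    [0, 0.001, 0, 0.0004, 0],
    [0, 0.001, 0, 0.0003, 0],
    [0, 0, 0, 0, 0],
    [0, 0, 0, 0, 0],
    [0, 0, 0, 0, 0],
    [0, 0, 0, 0, 0],
  ],
)

```text
time_s: 19.6
ee_pos: [535.3, 62.3, 66.2]
eef_rot: [[0.997, -0.038, -0.068], [0.068, -0.004, 0.998], [-0.038, -0.999, -0.002]]
ft_force: [-31.5, -5.2, 20.9]
gripper_width: -0.2
```

```bash
python3 - <<'E'
from cell import *
from h import *
t=read_camera("scene");s=observe();print(s["ee_pos"],s["ft_force"])
b=cv2.resize(t["color"][150:270,270:390,::-1],None,fx=5,fy=5,interpolation=cv2.INTER_CUBIC);cv2.imwrite("pics/g4.png",b)
a=np.radians(3.8);R=np.array([[np.cos(a),-np.sin(a)],[np.sin(a),np.cos(a)]])
P,u=pts(t,mask(t,(105,120,30),(130,255,255),(270,150,390,270)));L=(P[:,:2]-[563,50.4])@R
k=(P[:,2]>62)&(L[:,0]<60);r=cv2.minAreaRect(L[k].astype(np.float32));print(r,cv2.boxPoints(r).round(1).tolist(),P[k,2].mean())
A=np.c_[L[k],np.ones(k.sum())];print("top plane slope deg",np.degrees(np.linalg.lstsq(A,P[k,2],rcond=None)[0][:2]))
P,u=pts(t,mask(t,(0,0,0),(35,255,255),(260,165,400,280)));L=(P[:,:2]-[563,50.4])@R;z=P[:,2]
q=(L[:,1]<30)&(L[:,1]>-80)&(L[:,0]>55)&(L[:,0]<80)&(z>20)&(z<72)
p=np.polyfit(z[q],L[q,0],1);print("fence deg",np.degrees(np.arctan(-p[0])),p)
T0=np.load("pics/top0.npz");t2=read_camera("top")
for b in((415,115,475,165),(150,235,210,280),(170,135,210,215)):
    x0,y0,x1,y1=b;print("bystander diff",np.abs(T0["color"][y0:y1,x0:x1].astype(int)-t2["color"][y0:y1,x0:x1]).mean())
E
```

```text
[535.27624479  62.32471497  66.17183708] [-32.39060067  -3.84844693  21.08500897]
((17.686941146850586, 12.8282470703125), (62.99098205566406, 49.3046760559082), 89.6264419555664) [[-7.199999809265137, -18.5], [42.099998474121094, -18.799999237060547], [42.5, 44.20000076293945], [-6.800000190734863, 44.5]] 68.04706200501936
top plane slope deg [0.48532328 0.28700322]
fence deg -0.004379338333310171 [7.64338731e-05 6.20473417e+01]
bystander diff 14.876777777777777
bystander diff 9.95
bystander diff 5.8346875
```

View pics/g4.png

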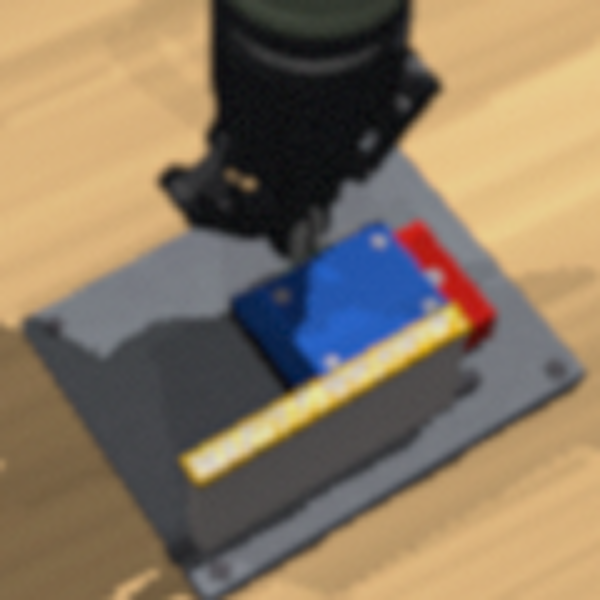

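The front top edge is at bed x = -7.0 (ideal -7), the case is level and the fence reads 0.0°. The push holds steady at about 32 N back and 21 N down, so I'm handing in.

```bash
python3 - <<'E'
from cell import *
s=observe();print(s["time_s"],s["ft_force"]);print(finish_job())
E
```

```text
19.7 [-31.62340839  -3.76899714  20.42256062]
the job is handed in; nothing more can be done
None
```

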